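# Find the wobbly cabinet leg and set it aside for regluing

### The arm

A 6-joint arm with a two-finger parallel gripper is mounted at the origin on the work surface. World frame = base frame: x ahead of the robot, y to its left, z up, the work surface at z = 0. Lengths are in mm, angles in degrees, forces in N, time in s.
With the tool pointing down it reaches from about 300 to 825 mm from the base axis. Payload 5.4 kg.
Tool frame: the origin (TCP) lies midway between the tips of the shut fingers; the grasp point (between the pads) lies bot.hold_point_z behind it (bot.hold_point_z is the distance from the TCP to the grasp point, in mm); z points along the fingers, y is the line along which they close (so a half turn about z gives the same grasp; the last joint's range is limited). The gripper opens to 92 mm and grips with 3 to 60 N. Pads are 20 mm wide; open, the fingers measure 128 mm over their backs; the gripper's body (75 mm by 189 mm) begins 69 mm behind the grasp point.
Start: joints at [-87.324, 9.076, 91.501, -0, 79.423, -12.038], TCP at [146.019, -556.133, 214.601] pointing down, gripper open.
Joint ranges: [-166.64, 166.64], [-54.1, 131.32], [10.49, 154.53], [-73.88, 253.88], [9.74, 151.15], [-171.62, 171.62]. Speed limits (degrees/s): [147.25, 147.25, 180, 180, 180, 180].

### API

Orientations are given as [roll, pitch, yaw] about the fixed x, y, z axes, in that order (R = Rz(yaw) Ry(pitch) Rx(roll)).
In Python, from station import bot gives the robot as it stands. The module is installed in compiled form; this text tells all that it offers.
- The arm moves only by the shell command python3 -m pendant 'ROWS' [OPENING] [FORCE]. ROWS is JSON, a list that holds one entry, the list of rows, each a list of 6 numbers: the shift along the tool's x, y, z in mm, then the turn, a rotation vector about the tool's x, y, z in rad. A call has 1 to 12 rows; each row shifts and turns the commanded pose from where the row before left it, along the tool's axes as they then stand; what a row does not reach is not made up. A row lasts 1/8 s, in which the tool goes at most 62.5 mm and 10.7 degrees, less where a joint would pass 70% of its speed; a pose out of reach is approached as far as the arm can. A call with a gripper value outside its range is refused whole. OPENING is the opening, from 0 (shut) to 1 (fully open), set as the call begins (- or left out, the last holds). The fingers move at their own pace and stop on an object; FORCE is the grip in N (left out, the last holds). Time passes only in rows, so rows that do not move let the fingers close. It gives the time, the measured TCP pose, the force, the opening and the grip force at its end, in the units of the state.
- bot.observe(): the state, without advancing time (a new reading comes with each control period).
- bot.read_camera(name): name is "scene" or "top" or "wrist"; returns a dict with "color" (420x560x3 uint8, red, green, blue), "fx", "fy", "cx", "cy" (pixels), "camera_from_world" (4x4, takes a point from world to camera coordinates). Camera axes: x right, y up, looking along -z (the intrinsics and any distortion apply to the point x, -y, -z); pixel columns grow to the right and rows downward; lengths in mm; the calibration is good to about 2 mm. A picture is of the moment at which its call begins. There is no depth.
- bot.finish_job(): hands the job in; it is judged then, once.
Trained networks look in a picture, given as the dict that the camera call returned (one of the last four; its "shot" number tells which), for a name from the list of things; names that differ only in an ending like _2 or _b are one class to them, and where a whole thing is asked for, a point or a joint stands for the part that bears it (a point fixed in the world has none). Each returns a list of dicts, best first, with "conf" (0 to 1); they miss things now and then, are a little off and sometimes report something else, mostly with a low value. They report only what shows in the picture. A call takes as long as a camera call. They do not tell look-alikes from the thing itself.
- bot.look_for(label, picture): "extent" ([left, top, width, height] in pixels, round what is visible of it).
- bot.pinpoint(label, picture): "at" ([column, row] in pixels: a listed point, or the origin of a listed thing).
The state is a dict: "time_s": time; "joints": joint angles; "joint_vel": joint speeds; "joint_efforts": joint torques, N m; "ee_pos": TCP position; "tool_rot": TCP orientation; "force": force on the tool from outside, world axes, zero at the start; "ft_torque": the same for the moment, N m; "grip_width": finger opening in mm; "grip_force": force on a finger pad.
Only numpy, scipy, OpenCV 4.12 (cv2) and the standard library are available. Lean on these libraries where they do the work, as an engineer would, in place of code of your own. Each camera call takes 0.05 s, during which the arm holds its last target. There are 200 camera calls.

### The job

One of the four legs on the upturned cabinet base has worked loose in its socket: rock the legs side to side to feel which one has play, and rock that one while it is still in its socket first away from the tray and then towards the tray. Then draw it out and stand it gently upright, on its foot, in the empty bay of the repair tray, leaving the three sound legs in their sockets and the roll of edging and the glue bottle where they are.

Things in the scene. Friction and masses are not known exactly. Their poses are not given: they have to be found in the camera images.
- plinth: upturned base of a small cabinet, fixed: grey board box 190 (its x) x 290 (its y) x 64 mm high, four square wooden legs standing up from sockets in its top, axes at (x, y) = (+-0.055, +-0.100) m in its frame. Origin: centre of its underside, z up; its y axis points away from the repair tray, to the robot's left within 0.3 rad. Its inner floor, where the legs stand, is 6 mm above the table.
- leg_a_mid (a point): leg a, home at (-0.055, -0.100) m in the plinth frame; point half-way up its axis, z up, sides parallel to the plinth's. Looks like the others. From its upper end: 36 mm square post 110 mm long (grip here), 58 mm square collar 12 mm thick, then hidden in the plinth a 24 mm square tenon 53 mm long and a 34 mm square foot 10 mm thick; 185 mm in all, 0.13 to 0.27 kg.
- leg_a_top (a point): centre of the free upper end of leg a, 92.5 mm above its mid point, 191 mm above the table. In three sockets (any) the leg is held fast: its end gives only some 1 to 5 mm to a push of 5 to 15 N and it cannot be drawn out. In one, new each time, it rocks 20 mm or more each side under 2 N, may stay leaning or fall back, and lifts straight out with 4 mm of room round its foot.
- leg_b_mid (a point): leg b, home at (-0.055, +0.100) m in the plinth frame; point half-way up its axis, z up, sides parallel to the plinth's. Looks like the others. From its upper end: 36 mm square post 110 mm long (grip here), 58 mm square collar 12 mm thick, then hidden in the plinth a 24 mm square tenon 53 mm long and a 34 mm square foot 10 mm thick; 185 mm in all, 0.13 to 0.27 kg.
- leg_b_top (a point): centre of the free upper end of leg b, 92.5 mm above its mid point, 191 mm above the table. In three sockets (any) the leg is held fast: its end gives only some 1 to 5 mm to a push of 5 to 15 N and it cannot be drawn out. In one, new each time, it rocks 20 mm or more each side under 2 N, may stay leaning or fall back, and lifts straight out with 4 mm of room round its foot.
- leg_c_mid (a point): leg c, home at (+0.055, -0.100) m in the plinth frame; point half-way up its axis, z up, sides parallel to the plinth's. Looks like the others. From its upper end: 36 mm square post 110 mm long (grip here), 58 mm square collar 12 mm thick, then hidden in the plinth a 24 mm square tenon 53 mm long and a 34 mm square foot 10 mm thick; 185 mm in all, 0.13 to 0.27 kg.
- leg_c_top (a point): centre of the free upper end of leg c, 92.5 mm above its mid point, 191 mm above the table. In three sockets (any) the leg is held fast: its end gives only some 1 to 5 mm to a push of 5 to 15 N and it cannot be drawn out. In one, new each time, it rocks 20 mm or more each side under 2 N, may stay leaning or fall back, and lifts straight out with 4 mm of room round its foot.
- leg_d_mid (a point): leg d, home at (+0.055, +0.100) m in the plinth frame; point half-way up its axis, z up, sides parallel to the plinth's. Looks like the others. From its upper end: 36 mm square post 110 mm long (grip here), 58 mm square collar 12 mm thick, then hidden in the plinth a 24 mm square tenon 53 mm long and a 34 mm square foot 10 mm thick; 185 mm in all, 0.13 to 0.27 kg.
- leg_d_top (a point): centre of the free upper end of leg d, 92.5 mm above its mid point, 191 mm above the table. In three sockets (any) the leg is held fast: its end gives only some 1 to 5 mm to a push of 5 to 15 N and it cannot be drawn out. In one, new each time, it rocks 20 mm or more each side under 2 N, may stay leaning or fall back, and lifts straight out with 4 mm of room round its foot.
- tray_bay (a point): centre of the floor of the empty bay of the black plastic repair tray (fixed, 150 (x) x 200 (y) x 40 mm high, wall 5 mm, divider across the middle). The bay is the half nearer the plinth, 140 (x) x 92 mm (y) inside, floor 5 mm above the table; axes as the tray's, z up, x away from the robot. A jar 70 mm high stands in the other half, about 100 mm towards -y.
- edging: roll of wooden edge banding, ring 72 mm across and 22 mm high, lying on the plinth's top between the legs; origin at the centre of its underside. A bystander.
- glue: white bottle of glue, 54 mm across, 150 mm high, standing on the table between robot, plinth and tray; origin at the centre of its underside. A bystander.
Not all that is in view belongs to the job. Leave any purple or turquoise look-alike of the part that bears leg_a_mid alone. What is shaped like the part that bears leg_c_mid but turquoise is not meant.

How it is judged:
By the outcome, as a careful person would: the job done as asked, in the order asked, and still so for the second after the job is handed in, with the robot touching nothing.
It also fails if it takes over 67 s, if anything falls off the work surface, if the arm or the gripper's body presses on something with over 40 N, if the wrist force passes 120 N, or if a joint passes its speed limit or range.

## Working session

There is one attempt and no reset: what is moved stays moved. The work goes in short steps, Python scripts to look and compute and a shell command to move; the robot and the scene stay as the last step left them, time stands still between calls to the robot, and variables do not carry over. Pictures are saved under pics/ and viewed, at most 10 in all, crops included, and the job is handed in when it is done.

```bash
mkdir -p pics; cat > h.py <<'E'
import numpy as np, cv2
from station import bot
def ray(p,uv):
    M=np.array(p["camera_from_world"]);R=M[:3,:3];o=-R.T@M[:3,3]
    d=np.array([(uv[0]-p["cx"])/p["fx"],-(uv[1]-p["cy"])/p["fy"],-1.]);return o,R.T@d
def atz(p,uv,z):
    o,d=ray(p,uv);return o+d*(z-o[2])/d[2]
def proj(p,X):
    M=np.array(p["camera_from_world"]);c=M[:3,:3]@np.array(X)+M[:3,3]
    return np.array([p["cx"]+p["fx"]*c[0]/-c[2],p["cy"]+p["fy"]*-c[1]/-c[2]])
def save(p,n): cv2.imwrite("pics/"+n,cv2.cvtColor(p["color"],cv2.COLOR_RGB2BGR))
E
python3 - <<'E'
from h import *
s=bot.observe();print(s["time_s"],s["ee_pos"],s["tool_rot"],s["force"],bot.hold_point_z)
for n in("scene","top"):
    p=bot.read_camera(n);save(p,n+"0.png");print(n,sorted(p.keys()), "cam",ray(p,(0,0))[0].round())
    for l,z in(("plinth",0),("leg_a_mid",98.5),("leg_a_top",191),("tray_bay",5),("edging",64),("glue",0)):
        for r in bot.pinpoint(l,p)[:8]: print(l,np.round(r["at"]),round(r["conf"],2),atz(p,r["at"],z).round())
im=np.hstack([cv2.imread("pics/scene0.png"),cv2.imread("pics/top0.png")])
cv2.imwrite("pics/both.png",cv2.resize(im,(800,300)))
E
```

```text
0.0 [ 145.99833731 -555.50447343  213.63484799] [-1.79894681e+02 -2.05796429e-02  1.47166983e+01] [ 1.40888956 -0.2965032  -0.4731757 ] 18.700000000000003
scene ['camera_from_world', 'color', 'cx', 'cy', 'fx', 'fy', 'shot'] cam [841. 378. 940.]
plinth [301. 281.] 0.75 [564. 101.   0.]
leg_a_mid [351. 193.] 0.91 [361.  35.  99.]
leg_a_mid [282. 127.] 0.87 [ 359. -224.   98.]
leg_a_mid [302. 216.] 0.8 [489.  12.  98.]
leg_a_mid [216. 173.] 0.72 [ 574. -209.   98.]
leg_a_top [354. 168.] 0.95 [364.  29. 191.]
leg_a_top [304. 193.] 0.76 [491.  12. 191.]
leg_a_top [287. 104.] 0.68 [ 356. -209.  191.]
leg_a_top [302. 314.] 0.65 [657. 207. 191.]
leg_a_top [356. 274.] 0.51 [531. 210. 191.]
tray_bay [215. 172.] 0.97 [ 544. -279.    5.]
tray_bay [357. 272.] 0.47 [449. 166.   5.]
glue [308. 177.] 0.58 [ 359. -114.   -0.]
top ['camera_from_world', 'color', 'cx', 'cy', 'fx', 'fy', 'shot'] cam [ 426.  -20. 1267.]
plinth [228. 214.] 0.67 [550.  96.   0.]
leg_a_mid [360. 290.] 0.93 [ 352. -223.   98.]
leg_a_mid [256. 290.] 0.85 [358.  24.  98.]
leg_a_mid [259. 237.] 0.56 [483.  14.  98.]
leg_a_top [249. 290.] 0.85 [362.  37. 191.]
leg_a_top [363. 287.] 0.56 [ 363. -214.  191.]
tray_bay [373. 210.] 0.75 [ 549. -283.    5.]
edging [228. 212.] 0.63 [548.  91.  64.]
glue [307. 288.] 0.56 [ 354. -103.    0.]
```

View pics/top0.png

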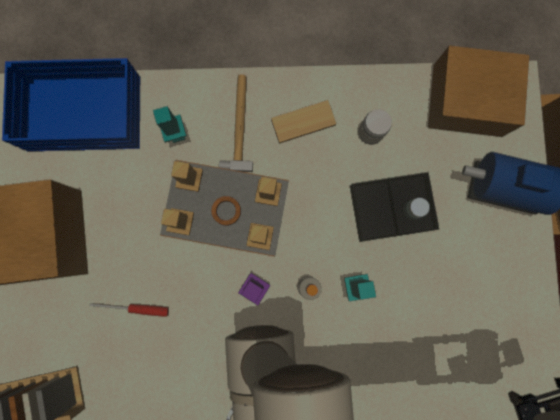

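View pics/scene0.png

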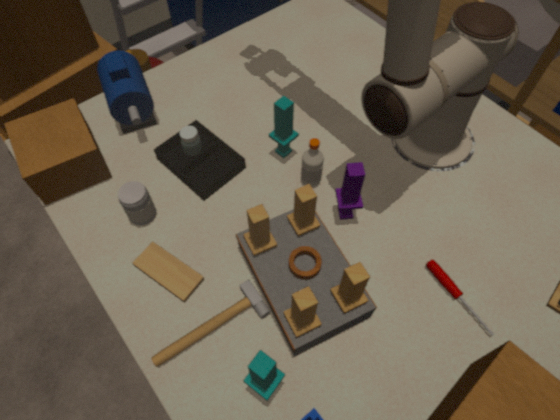

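The top view shows the plinth with four wooden legs at about (184,172), (177,221), (268,189) and (259,236). The tray is at (395,207), the glue at (309,288), and the look-alikes are purple at (255,288) and turquoise at (360,288) and (170,125). The scene view agrees. Next I'll enlarge it to get corners.

```bash
python3 - <<'E'
import cv2,numpy as np
t=cv2.imread("pics/top0.png")[150:265,150:290];s=cv2.imread("pics/scene0.png")[175:355,225:385]
t=cv2.resize(t,None,fx=3,fy=3,interpolation=2);s=cv2.resize(s,None,fx=2.3,fy=2.3,interpolation=2)
print(t.shape,s.shape)
im=np.zeros((420,800,3),np.uint8);im[:345,:420]=t;im[:s.shape[0],425:425+s.shape[1]]=s
for k in range(0,140,20):cv2.putText(im,str(150+k),(k*3,360),0,.35,(255,255,255));cv2.line(im,(k*3,340),(k*3,350),(255,255,255))
for k in range(0,115,20):cv2.putText(im,str(150+k),(0,k*3+4),0,.35,(0,255,0))
cv2.imwrite("pics/crop1.png",np.clip(im*1.5,0,255).astype(np.uint8))
E
```

```text
(345, 420, 3) (414, 368, 3)
```

View pics/crop1.png

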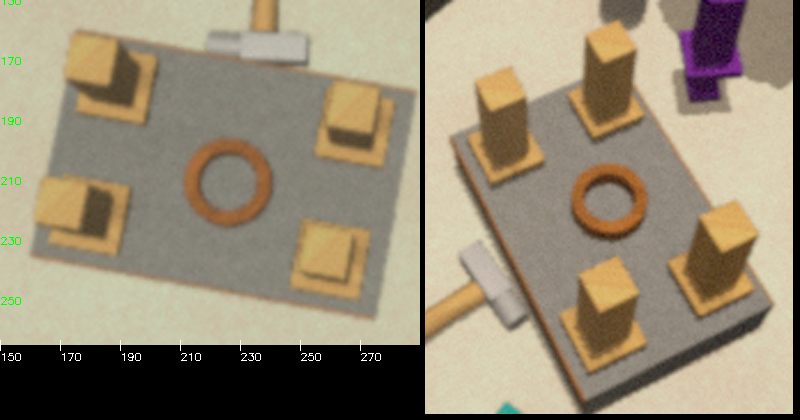

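```bash
python3 - <<'E'
from h import *
from scipy.optimize import least_squares
P={n:bot.read_camera(n) for n in("top","scene")}
obs=[("top",95,95,0,0)][:0]
L=dict(a=(-55,-100),b=(-55,100),c=(55,-100),d=(55,100))
T=dict(a=(259,234.7),b=(170.3,218),c=(267.7,185.7),d=(181.7,169.7));S=dict(a=(305.4,192.8),b=(357.6,272.8),c=(258,213.3),d=(305,298))
O=[("top",(*L[k],191),T[k]) for k in L]+[("scene",(*L[k],191),S[k]) for k in L]
O+=[("top",(95,145,64),(176,160)),("top",(95,-145,64),(288.3,180.7)),("top",(-95,-145,64),(275.3,256)),("top",(-95,145,64),(160.3,235))]
def W(q,X):
    c,s=np.cos(q[2]),np.sin(q[2]);return np.array([q[0]+c*X[0]-s*X[1],q[1]+s*X[0]+c*X[1],X[2]])
f=lambda q:np.concatenate([proj(P[c],W(q,X))-uv for c,X,uv in O])
r=least_squares(f,[550,95,-.17],x_scale=[100,100,.1],loss="soft_l1");q=r.x
print(q,np.degrees(q[2]));print(f(q).reshape(-1,2).round(1))
for k in L: print(k,W(q,(*L[k],191)).round(1), 'indiv top',atz(P['top'],T[k],191).round(1),'scene',atz(P['scene'],S[k],191).round(1))
np.save("q.npy",q)
# tray from corners top cam z=40 and bay
p=P["top"]
hsv=cv2.cvtColor(p["color"],cv2.COLOR_RGB2HSV);m=((hsv[...,2]<60)).astype(np.uint8);m[:160]=0;m[250:]=0;m[:,:340]=0;m[:,450:]=0
c=max(cv2.findContours(m,0,1)[0],key=cv2.contourArea);b=cv2.boxPoints(cv2.minAreaRect(c));print("tray",[atz(p,u,40).round(0)[:2] for u in b])
for z in (0,5):print([atz(p,(373,210),5).round(0)])
for n in P:
  for r in bot.pinpoint("tray_bay",P[n])[:2]+bot.look_for("glue",P[n])[:1]: print(n,r)
  print(n,"edging",proj(P[n],W(q,(0,0,64))))
E
```

```text
[ 5.59576057e+02  9.89906782e+01 -2.06426966e-01] -11.827393949827528
[[-0.4 -0.9]
 [-0.3 -0.3]
 [-0.1 -0.2]
 [-1.7 -0. ]
 [ 0.4 -0.7]
 [-0.4 -0.7]
 [-0.4 -0.8]
 [-0.2 -0.6]
 [-0.6  0.5]
 [ 0.4  0.2]
 [-0.1 -0.1]
 [-0.5 -0.2]]
a [485.2  12.4 191. ] indiv top [483.3  11.5 191. ] scene [487.   13.2 191. ]
b [526.2 208.1 191. ] indiv top [525.5 207.5 191. ] scene [526.6 209.7 191. ]
c [592.9 -10.2 191. ] indiv top [592.4 -10.5 191. ] scene [593.4  -8.1 191. ]
d [633.9 185.6 191. ] indiv top [633.8 181.8 191. ] scene [634.3 186.7 191. ]
tray [array([ 614., -218.]), array([ 641., -424.]), array([ 495., -437.]), array([ 469., -234.])]
[array([ 550., -282.,    5.])]
[array([ 550., -282.,    5.])]
top {'at': [375.8, 208.1], 'conf': 0.94}
top {'extent': [296.5, 278.2, 25.6, 22.0], 'conf': 0.9}
top edging [224.68851834 207.67150308]
scene {'at': [212.6, 170.3], 'conf': 0.93}
scene {'at': [301.6, 261.1], 'conf': 0.72}
scene {'extent': [299.2, 138.6, 23.6, 45.9], 'conf': 0.77}
scene edging [302.58734382 268.19710136]
```

```bash
python3 -m pendant '[[[0,0,-7,0,0,0.154],[0,0,-7,0,0,0.154],[0,0,-7,0,0,0.154],[16.5,-48,0,0,0,0],[16.5,-48,0,0,0,0],[16.5,-48,0,0,0,0],[16.5,-48,0,0,0,0],[16.5,-48,0,0,0,0],[16.5,-48,0,0,0,0],[16.5,-48,0,0,0,0],[16.5,-48,0,0,0,0],[16.5,-48,0,0,0,0]]]' 0.75 && python3 -m pendant '[[[16.5,-48,0,0,0,0],[16.5,-48,0,0,0,0],[16.5,-48,0,0,0,0],[16.5,-48,0,0,0,0],[0,0,0,0,0,0],[0,0,0,0,0,0]]]'
cat > st.py <<'E'
from h import *
q=np.load("q.npy")
s=bot.observe();g=np.array(s["ee_pos"]);c,sn=np.cos(q[2]),np.sin(q[2]);d=g[:2]-q[:2]
print("t",round(s["time_s"],2),"tcp",g.round(1),"rot",np.round(s["tool_rot"],1),"plinthframe",np.round([c*d[0]+sn*d[1],-sn*d[0]+c*d[1]],1))
F=s["force"];print("F plinth axes",np.round([c*F[0]+sn*F[1],-sn*F[0]+c*F[1],F[2]],1),"w",round(s["grip_width"],1),s["grip_force"])
E
python3 st.py
```

```text
time_s: 2.5
ee_pos: [380.1, -162.0, 235.9]
tool_rot: [180.0, -0.1, -11.8]
force: [0.8, 0.1, -0.1]
grip_width: 68.6
grip_force: 0.0
time_s: 3.25
ee_pos: [482.9, 10.8, 235.5]
tool_rot: [180.0, 0.0, -11.7]
force: [0.3, 0.7, -0.6]
grip_width: 68.7
grip_force: 0.0
t 3.25 tcp [482.9  10.8 235.5] rot [180.    0.  -11.7] plinthframe [ -56.9 -102. ]
F plinth axes [ 0.1  0.7 -0.6] w 68.7 0.0
```

```bash
python3 -m pendant '[[[2,-2,27,0,0,0],[0,0,27,0,0,0],[0,0,27,0,0,0],[0,0,0,0,0,0],[0,-7,0,0,0,0],[0,-7,0,0,0,0],[0,-4,0,0,0,0],[0,-3,0,0,0,0],[0,0,0,0,0,0]]]' && python3 st.py
```

```text
time_s: 4.38
ee_pos: [490.2, 32.6, 155.2]
tool_rot: [179.9, -0.1, -11.7]
force: [-0.8, -3.3, 3.3]
grip_width: 68.7
grip_force: 1.8
t 4.38 tcp [490.2  32.6 155.2] rot [ 1.799e+02 -1.000e-01 -1.170e+01] plinthframe [-54.3 -79.2]
F plinth axes [-0.1 -3.4  3.3] w 68.7 1.8284988775849342
```

```bash
python3 -m pendant '[[[0,-2,0,0,0,0],[0,-2,0,0,0,0],[0,0,0,0,0,0]]]' && python3 st.py
```

```text
time_s: 4.75
ee_pos: [490.4, 33.4, 155.1]
tool_rot: [179.6, -0.0, -11.8]
force: [-3.2, -14.9, 4.0]
grip_width: 69.0
grip_force: 7.4
t 4.75 tcp [490.4  33.4 155.1] rot [179.6  -0.  -11.8] plinthframe [-54.2 -78.3]
F plinth axes [ -0.1 -15.2   4. ] w 69.0 7.417473793029785
```

```bash
python3 -m pendant '[[[0,12,0,0,0,0],[0,12,0,0,0,0],[36,0,0,0,0,0],[37,0,0,0,0,0],[36,0,0,0,0,0],[0,0,0,0,0,0],[0,-7,0,0,0,0],[0,-7,0,0,0,0],[0,-4,0,0,0,0],[0,-3,0,0,0,0],[0,-2,0,0,0,0],[0,0,0,0,0,0]]]' && python3 st.py
```

```text
time_s: 6.25
ee_pos: [596.1, 10.9, 154.8]
tool_rot: [179.6, 0.1, -11.8]
force: [-4.1, -9.6, 2.0]
grip_width: 69.0
grip_force: 5.3
t 6.25 tcp [596.1  10.9 154.8] rot [ 1.796e+02  1.000e-01 -1.180e+01] plinthframe [ 53.8 -78.7]
F plinth axes [ -2.1 -10.3   2. ] w 69.0 5.306439399719238
```

```bash
python3 -m pendant '[[[0,5,0,0,0,0],[0,10,-30,0,0,0],[0,0,-35,0,0,0],[0,-50,0,0,0,0],[0,-50,0,0,0,0],[0,-50,0,0,0,0],[0,-42,0,0,0,0],[0,0,0,0,0,0]]]' && python3 st.py
```

```text
time_s: 7.25
ee_pos: [632.9, 190.3, 219.3]
tool_rot: [-179.9, 0.0, -11.5]
force: [1.2, -0.8, 0.5]
grip_width: 68.9
grip_force: 0.0
t 7.25 tcp [632.9 190.3 219.3] rot [-179.9    0.   -11.5] plinthframe [ 53.  104.4]
F plinth axes [ 1.4 -0.6  0.5] w 68.9 0.0
```

```bash
python3 -m pendant '[[[0,0,30,0,0,0],[0,0,35,0,0,0],[0,0,0,0,0,0],[0,-7,0,0,0,0],[0,-7,0,0,0,0],[0,-4,0,0,0,0],[0,-3,0,0,0,0],[0,-2,0,0,0,0],[0,0,0,0,0,0]]]' && python3 st.py
```

```text
time_s: 8.38
ee_pos: [638.1, 206.5, 155.8]
tool_rot: [179.6, -0.0, -11.8]
force: [-2.5, -10.1, 5.0]
grip_width: 69.0
grip_force: 5.4
t 8.38 tcp [638.1 206.5 155.8] rot [179.6  -0.  -11.8] plinthframe [ 54.8 121.3]
F plinth axes [ -0.4 -10.4   5. ] w 69.0 5.371932238340378
```

```bash
python3 -m pendant '[[[0,12,0,0,0,0],[0,12,0,0,0,0],[-36,0,0,0,0,0],[-37,0,0,0,0,0],[-36,0,0,0,0,0],[0,0,0,0,0,0],[0,-7,0,0,0,0],[0,-7,0,0,0,0],[0,-4,0,0,0,0],[0,-3,0,0,0,0],[0,-2,0,0,0,0],[0,0,0,0,0,0]]]' && python3 st.py
```

```text
time_s: 9.88
ee_pos: [531.0, 231.0, 154.5]
tool_rot: [180.0, 0.0, -11.8]
force: [-0.2, -0.0, 0.1]
grip_width: 69.0
grip_force: 0.1
t 9.88 tcp [531.  231.  154.5] rot [180.    0.  -11.8] plinthframe [-55.  123.4]
F plinth axes [-0.1 -0.1  0.1] w 69.0 0.05543223931454122
```

```bash
python3 -m pendant '[[[0,-3,0,0,0,0],[0,-3,0,0,0,0],[0,-3,0,0,0,0],[0,0,0,0,0,0]]]' && python3 st.py; python3 -m pendant '[[[0,-2,0,0,0,0],[0,-2,0,0,0,0],[0,-2,0,0,0,0],[0,0,0,0,0,0]]]' && python3 st.py
python3 - <<'E'
from h import *
a=bot.read_camera("top");b=bot.read_camera("scene");w=bot.read_camera("wrist")
im=np.hstack([cv2.resize(b["color"][175:355,225:385],(480,540)),cv2.resize(a["color"][150:265,150:240],(320,409))[:409] if 0 else cv2.resize(w["color"],(320,240)).repeat(1,0) if 0 else np.vstack([cv2.resize(a["color"][150:265,150:290],(320,263)),cv2.resize(w["color"],(320,277))])])
cv2.imwrite("pics/rock1.png",im[...,::-1])
E
```

```text
time_s: 10.38
ee_pos: [532.8, 240.0, 154.6]
tool_rot: [-180.0, -0.0, -11.7]
force: [0.1, -0.1, -0.2]
grip_width: 69.0
grip_force: 0.0
t 10.38 tcp [532.8 240.  154.6] rot [-180.    -0.   -11.7] plinthframe [-55.1 132.5]
F plinth axes [ 0.2 -0.1 -0.2] w 69.0 0.0
time_s: 10.88
ee_pos: [534.1, 245.8, 154.6]
tool_rot: [-180.0, -0.0, -11.7]
force: [-0.9, 0.6, -0.6]
grip_width: 69.1
grip_force: 0.0
t 10.88 tcp [534.1 245.8 154.6] rot [-180.    -0.   -11.7] plinthframe [-55.1 138.4]
F plinth axes [-1.   0.4 -0.6] w 69.1 0.0
```

View pics/rock1.png

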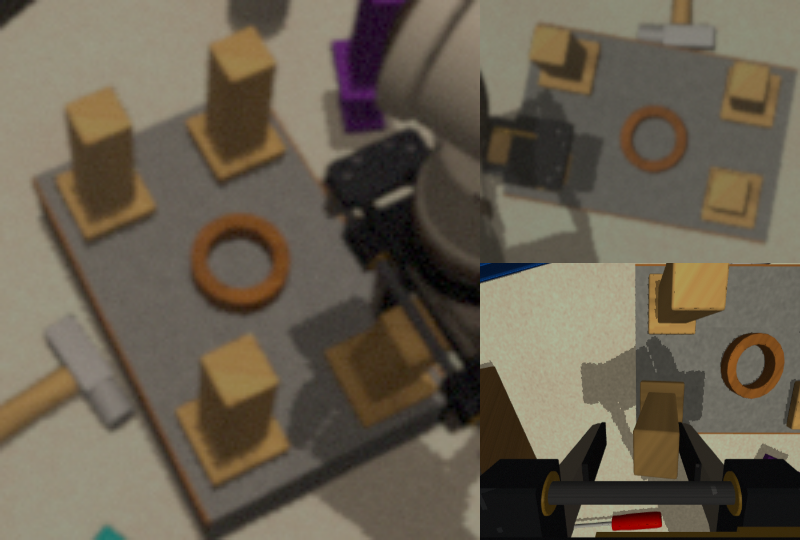

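Leg b leans well away from the tray between the fingers (wrist view, leg at (660,430)), with almost no force on it. Now I'll rock it towards the tray.

```bash
python3 -m pendant '[[[0,8,0,0,0,0],[0,8,0,0,0,0],[0,6,0,0,0,0],[0,5,0,0,0,0],[0,5,0,0,0,0],[0,5,0,0,0,0],[0,5,0,0,0,0],[0,5,0,0,0,0],[0,5,0,0,0,0],[0,5,0,0,0,0],[0,0,0,0,0,0]]]' && python3 st.py; python3 -m pendant '[[[0,4,0,0,0,0],[0,4,0,0,0,0],[0,4,0,0,0,0],[0,3,0,0,0,0],[0,3,0,0,0,0],[0,0,0,0,0,0]]]' && python3 st.py
```

```text
time_s: 12.4
ee_pos: [522.4, 189.5, 154.6]
tool_rot: [-180.0, 0.0, -11.8]
force: [-0.1, 0.6, -1.4]
grip_width: 69.0
grip_force: 0.1
t 12.4 tcp [522.4 189.5 154.6] rot [-180.     0.   -11.8] plinthframe [-55.  81.]
F plinth axes [-0.3  0.5 -1.4] w 69.0 0.11412251740694046
time_s: 13.15
ee_pos: [518.7, 172.0, 154.6]
tool_rot: [180.0, 0.0, -11.8]
force: [-0.4, 0.2, 0.6]
grip_width: 68.6
grip_force: 0.0
t 13.15 tcp [518.7 172.  154.6] rot [180.    0.  -11.8] plinthframe [-55.   63.1]
F plinth axes [-0.4  0.1  0.6] w 68.6 0.0
```

```bash
python3 -m pendant '[[[0,2,0,0,0,0],[0,2,0,0,0,0],[0,0,0,0,0,0]]]' && python3 st.py
python3 - <<'E'
from h import *
b=bot.read_camera("scene");w=bot.read_camera("wrist")
im=np.hstack([cv2.resize(b["color"][175:355,225:385],(400,450)),np.vstack([cv2.resize(w["color"],(400,300)),np.zeros((150,400,3),np.uint8)])])
cv2.imwrite("pics/rock2.png",im[...,::-1])
E
```

```text
time_s: 13.52
ee_pos: [518.0, 168.2, 154.7]
tool_rot: [-180.0, -0.0, -11.8]
force: [-0.5, -0.3, 0.5]
grip_width: 69.2
grip_force: 0.2
t 13.53 tcp [518.  168.2 154.7] rot [-180.    -0.   -11.8] plinthframe [-54.9  59.2]
F plinth axes [-0.4 -0.4  0.5] w 69.2 0.21685432875528932
```

View pics/rock2.png

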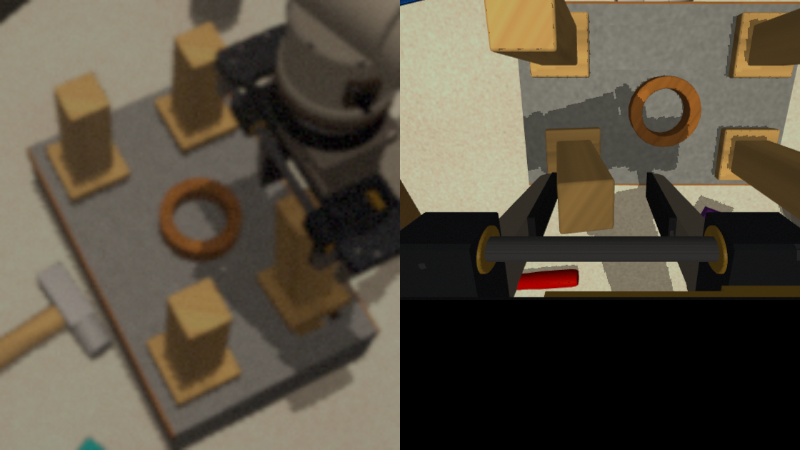

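```bash
python3 -m pendant '[[[0,-8,0,0,0,0],[0,-8,0,0,0,0],[0,-8,4,0,0,0],[0,-8,6,0,0,0],[0,-9,6,0,0,0],[0,0,4,0,0,0],[0,0,0,0,0,0]]]' && python3 -m pendant '[[[0,0,0,0,0,0],[0,0,0,0,0,0],[0,0,0,0,0,0],[0,0,0,0,0,0],[0,0,0,0,0,0],[0,0,0,0,0,0]]]' 0 20 && python3 st.py
```

```text
time_s: 14.5
ee_pos: [525.9, 208.3, 134.0]
tool_rot: [180.0, 0.1, -11.7]
force: [0.5, -0.5, -0.5]
grip_width: 68.9
grip_force: 0.0
time_s: 15.25
ee_pos: [526.3, 208.4, 134.7]
tool_rot: [180.0, -0.0, -11.8]
force: [-0.1, -0.5, 0.9]
grip_width: 35.7
grip_force: 20.0
t 15.25 tcp [526.3 208.4 134.7] rot [180.   -0.  -11.8] plinthframe [-55.  100.3]
F plinth axes [ 0.  -0.5  0.9] w 35.7 19.99924600124359
```

```bash
python3 -m pendant '[[[0,0,-4,0,0,0],[0,0,-6,0,0,0],[0,0,-8,0,0,0],[0,0,-10,0,0,0],[0,0,-12,0,0,0],[0,0,0,0,0,0]]]' && python3 st.py
```

```text
time_s: 16.0
ee_pos: [527.3, 208.6, 176.4]
tool_rot: [-179.9, -0.2, -11.8]
force: [-0.1, -0.0, -0.6]
grip_width: 36.3
grip_force: 20.0
t 16.0 tcp [527.3 208.6 176.4] rot [-179.9   -0.2  -11.8] plinthframe [-54.  100.7]
F plinth axes [-0.1 -0.  -0.6] w 36.3 19.99881863594055
```

```bash
python3 -m pendant '[[[0,0,-15,0,0,0],[0,0,-18,0,0,0],[0,0,-25,0,0,0],[0,0,-30,0,0,0],[0,0,-30,0,0,0],[0,0,-25,0,0,0],[0,0,-17,0,0,0],[0,0,0,0,0,0]]]' && python3 st.py
python3 - <<'E'
from h import *
a=bot.read_camera("top");b=bot.read_camera("scene");w=bot.read_camera("wrist")
im=np.hstack([cv2.resize(b["color"],(400,300)),cv2.resize(w["color"],(400,300))])
cv2.imwrite("pics/lift.png",im[...,::-1])
for n,p in(("top",a),("wrist",w)):
  for r in bot.pinpoint("tray_bay",p)[:2]: print(n,r,atz(p,r["at"],5).round(0))
E
```

```text
time_s: 17.0
ee_pos: [527.0, 208.5, 336.5]
tool_rot: [-179.9, -0.2, -11.8]
force: [-0.5, -0.0, -1.8]
grip_width: 36.1
grip_force: 20.0
t 17.0 tcp [527.  208.5 336.5] rot [-179.9   -0.2  -11.8] plinthframe [-54.4 100.5]
F plinth axes [-0.5 -0.1 -1.8] w 36.1 19.99877393245697
top {'at': [372.6, 209.3], 'conf': 0.77} [ 552. -281.    5.]
top {'at': [225.2, 210.9], 'conf': 0.27} [558. 104.   5.]
```

View pics/lift.png

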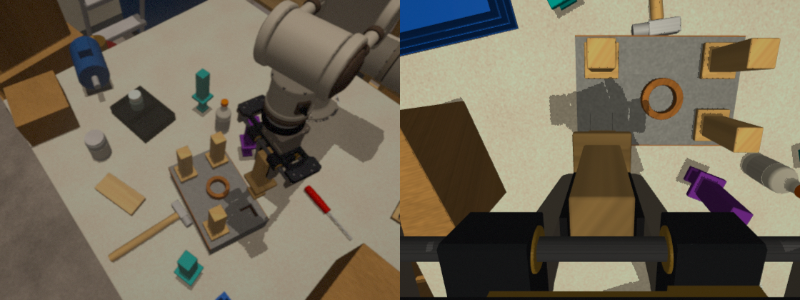

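The leg is held upright between the pads and clear of the plinth; the edging and the other legs are undisturbed. Now I'll carry it to the bay.

```bash
python3 -m pendant '[[[6,24,0,0,0,0],[10.5,40,0,0,0,0],[12.4,48,0,0,0,0],[12.4,48,0,0,0,0],[12.4,48,0,0,0,0],[12.4,48,0,0,0,0],[12.4,48,0,0,0,0],[12.4,48,0,0,0,0],[12.4,48,0,0,0,0],[11.6,45,0,0,0,0],[7.8,30,0,0,0,0],[0,0,0,0,0,0]]]' && python3 -m pendant '[[[0,0,0,0,0,-0.084],[0,0,0,0,0,-0.084],[0,0,0,0,0,-0.084],[0,0,0,0,0,-0.084],[0,0,0,0,0,0]]]' && python3 st.py
python3 - <<'E'
from h import *
a=bot.read_camera("top");b=bot.read_camera("scene");w=bot.read_camera("wrist")
im=np.hstack([cv2.resize(b["color"],(400,300)),cv2.resize(w["color"],(400,300))])
cv2.imwrite("pics/over.png",im[...,::-1])
for n,p in(("scene",b),("wrist",w)):
  for r in bot.pinpoint("tray_bay",p)[:1]: print(n,r,atz(p,r["at"],5).round(0))
c,s=np.cos(np.radians(7.5)),np.sin(np.radians(7.5))
for X in((0,0,5),(-70,46,40),(70,46,40),(70,-46,40),(-70,-46,40)):
  Y=(550+c*X[0]-s*X[1],-281+s*X[0]+c*X[1],X[2]);print((proj(w,Y)*[400/560,300/420]+[400,0]).round(),(proj(b,Y)*[400/560,300/420]).round())
E
```

```text
time_s: 18.75
ee_pos: [548.9, -283.4, 332.9]
tool_rot: [-179.9, 0.1, -11.9]
force: [-0.2, 0.3, -1.3]
grip_width: 36.0
grip_force: 20.0
time_s: 19.38
ee_pos: [549.6, -280.4, 334.2]
tool_rot: [-179.9, 0.0, 7.5]
force: [-0.5, 0.5, -2.4]
grip_width: 35.7
grip_force: 20.0
t 19.38 tcp [ 549.6 -280.4  334.2] rot [-179.9    0.     7.5] plinthframe [  68.  -373.3]
F plinth axes [-0.5  0.4 -2.4] w 35.7 19.998502135276794
scene {'at': [212.1, 171.3], 'conf': 0.83} [ 549. -285.    5.]
wrist {'at': [282.0, 168.8], 'conf': 0.78} [ 547. -281.    5.]
[602. 119.] [152. 123.]
[579. 156.] [173. 113.]
[577.  85.] [144. 136.]
[626.  85.] [128. 122.]
[624. 156.] [157. 100.]
```

View pics/over.png

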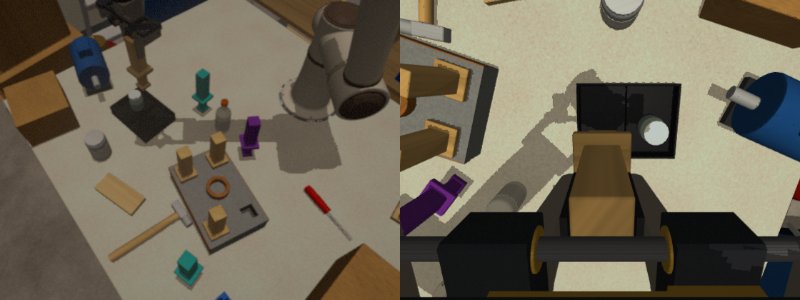

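Over the bay: the tray's projected outline matches the wrist view at (577–626, 85–156). Now I'll lower the leg.

```bash
python3 -m pendant '[[[0,0,15,0,0,0],[0,0,25,0,0,0],[0,0,30,0,0,0],[0,0,30,0,0,0],[0,0,30,0,0,0],[0,0,25,0,0,0],[0,0,15,0,0,0],[0,0,8,0,0,0],[0,0,7,0,0,0],[0,0,0,0,0,0]]]' && python3 st.py;  python3 -m pendant '[[[0,0,4,0,0,0],[0,0,4,0,0,0],[0,0,3,0,0,0],[0,0,0,0,0,0]]]' && python3 st.py
```

```text
time_s: 20.88
ee_pos: [549.7, -281.7, 149.7]
tool_rot: [180.0, -0.0, 7.5]
force: [0.1, -0.6, -1.7]
grip_width: 35.9
grip_force: 20.0
t 20.88 tcp [ 549.7 -281.7  149.7] rot [180.   -0.    7.5] plinthframe [  68.3 -374.6]
F plinth axes [ 0.2 -0.6 -1.7] w 35.9 19.998852610588074
time_s: 21.38
ee_pos: [549.4, -281.5, 138.3]
tool_rot: [-180.0, 0.0, 7.5]
force: [-0.3, -0.3, -2.3]
grip_width: 35.9
grip_force: 20.0
t 21.38 tcp [ 549.4 -281.5  138.3] rot [-180.     0.     7.5] plinthframe [  68.1 -374.4]
F plinth axes [-0.2 -0.4 -2.3] w 35.9 19.998866021633148
```

```bash
for i in 1 2; do python3 -m pendant '[[[0,0,1,0,0,0],[0,0,1,0,0,0],[0,0,0,0,0,0]]]' >/dev/null && python3 st.py; done
```

```text
t 21.75 tcp [ 549.6 -281.6  136.5] rot [-180.     0.     7.5] plinthframe [  68.2 -374.5]
F plinth axes [ 0.4  1.2 -2. ] w 35.6 19.998807907104492
t 22.12 tcp [ 549.6 -281.6  134.5] rot [-180.     0.     7.5] plinthframe [  68.2 -374.5]
F plinth axes [-0.5 -0.4 -1.5] w 36.2 19.99889463186264
```

```bash
python3 -m pendant '[[[0,0,0.7,0,0,0],[0,0,0.7,0,0,0],[0,0,0,0,0,0]]]' >/dev/null && python3 st.py
```

```text
t 22.5 tcp [ 549.7 -281.7  133.6] rot [180.   -0.    7.5] plinthframe [  68.4 -374.6]
F plinth axes [-1.2 -0.4  1.4] w 35.9 19.99971091747284
```

```bash
python3 -m pendant '[[[0,0,0.3,0,0,0],[0,0,0,0,0,0]]]' >/dev/null && python3 st.py; python3 -m pendant '[[[0,0,0,0,0,0],[0,0,0,0,0,0],[0,0,0,0,0,0],[0,0,0,0,0,0]]]' 0.75 && python3 -m pendant '[[[0,0,-10,0,0,0],[0,0,-20,0,0,0],[0,0,-30,0,0,0],[0,0,-30,0,0,0],[0,0,-30,0,0,0],[0,0,-20,0,0,0],[0,0,0,0,0,0]]]' && python3 st.py
python3 - <<'E'
from h import *
b=bot.read_camera("scene");w=bot.read_camera("wrist");a=bot.read_camera("top")
im=np.hstack([cv2.resize(b["color"],(400,300)),cv2.resize(w["color"],(400,300))])
im=np.vstack([im,np.hstack([cv2.resize(a["color"],(400,300)),cv2.resize(b["color"][80:230,130:330],(400,300))])])
cv2.imwrite("pics/end.png",im[...,::-1])
E
```

```text
t 22.75 tcp [ 549.8 -281.7  133.7] rot [180.   -0.    7.5] plinthframe [  68.5 -374.6]
F plinth axes [-0.8  1.4  5.8] w 35.7 20.000496804714203
time_s: 23.25
ee_pos: [549.6, -281.6, 132.7]
tool_rot: [-180.0, 0.0, 7.5]
force: [0.6, 0.2, -0.4]
grip_width: 68.9
grip_force: 0.0
time_s: 24.12
ee_pos: [550.5, -282.3, 275.6]
tool_rot: [179.8, -0.2, 7.5]
force: [-0.6, -0.2, -0.3]
grip_width: 68.9
grip_force: 0.0
t 24.12 tcp [ 550.5 -282.3  275.6] rot [179.8  -0.2   7.5] plinthframe [  69.3 -375. ]
F plinth axes [-0.6 -0.3 -0.3] w 68.9 0.0
```

View pics/end.png

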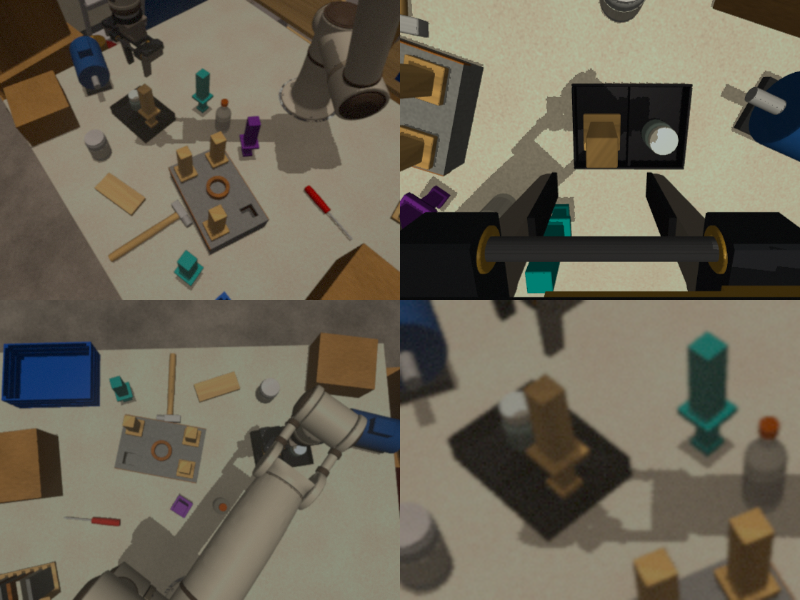

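The leg stands upright on its foot in the bay at (548,430), lower right panel. The edging, the glue and the three sound legs are in place, and the gripper is clear.

```bash
python3 -c "
from station import bot
print(bot.finish_job())"
```

```text
the job is handed in; nothing more can be done
None
```

Leg b was the loose one: I rocked it away from the tray, then towards it, drew it out and stood it upright in the empty bay, with everything else left in place, and handed the job in at about 24 s.

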